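# Clear the spent filter cartridges from the filter block

## Task

First take the tube rack off the waste box and stand it upright on the black mat, wholly on it and lengthwise along it. Then release every cartridge left in the filter block by pinching its two side tabs, and push each down through the spring flap into the waste box, so that in the end all are inside, the flap is shut and the rack still stands on the mat. Do not tip the rack over, and leave the bottle, beaker and stopper where they are.

Things in the scene. Friction and masses are not known exactly. Their poses are not given: they have to be found in the camera images.
- filter_block: Grey filter block fixed to the bench, 262 (x) x 110 (y) x 46 mm high, with 4 open-topped bays in a row along its x. Origin: centre of its underside; z up. Two aluminium lips (top 46 mm up, underside 40 mm) run along x beside an open slot 59 mm wide in y; bay floors at 14 mm. A pinched cartridge lifts straight up out of its bay and is clear 35 mm up.
- bay1 (a point): Bay 1 of the filter block: centre of the bay floor, at x = -87 mm, z = 14 mm in the block's frame; axes as the block's.
- bay2 (a point): Bay 2 of the filter block: centre of the bay floor, at x = -29 mm, z = 14 mm in the block's frame; axes as the block's.
- bay3 (a point): Bay 3 of the filter block: centre of the bay floor, at x = 29 mm, z = 14 mm in the block's frame; axes as the block's.
- bay4 (a point): Bay 4 of the filter block: centre of the bay floor, at x = 87 mm, z = 14 mm in the block's frame; axes as the block's.
- cartridge1: White filter cartridge with a grey ribbed sprung tab on its +y and its -y side, snapped upright into bay 1 at the start, or absent (None). Core 30 (x) x 28 (y) x 72 mm; 190 g. Origin: centre of its underside, on the bay floor when fitted; z up, axes as the block's when fitted. Ribs on the tabs, 49 to 72 mm above its underside, mark where to pinch across y.
- cartridge1_l (a joint): Inward travel of cartridge 1's +y tab, 0 free to 0.008 m pinched; the -y tab is its mirror image. Tabs: 20 mm wide (x), to 76 mm up; 53 mm over both outer faces, 37 mm pinched; spring 3 N at first, 6 N at the stop (30 N grip is ample). The tab barbs (15 to 24 mm up; 66 mm across, 50 mm pinched) catch under the block's lips unless both tabs are pinched.
- cartridge2: White filter cartridge with a grey ribbed sprung tab on its +y and its -y side, snapped upright into bay 2 at the start, or absent (None). Core 30 (x) x 28 (y) x 72 mm; 190 g. Origin: centre of its underside, on the bay floor when fitted; z up, axes as the block's when fitted. Ribs on the tabs, 49 to 72 mm above its underside, mark where to pinch across y.
- cartridge2_l (a joint): Inward travel of cartridge 2's +y tab, 0 free to 0.008 m pinched; the -y tab is its mirror image. Tabs: 20 mm wide (x), to 76 mm up; 53 mm over both outer faces, 37 mm pinched; spring 3 N at first, 6 N at the stop (30 N grip is ample). The tab barbs (15 to 24 mm up; 66 mm across, 50 mm pinched) catch under the block's lips unless both tabs are pinched.
- cartridge3: White filter cartridge with a grey ribbed sprung tab on its +y and its -y side, snapped upright into bay 3 at the start, or absent (None). Core 30 (x) x 28 (y) x 72 mm; 190 g. Origin: centre of its underside, on the bay floor when fitted; z up, axes as the block's when fitted. Ribs on the tabs, 49 to 72 mm above its underside, mark where to pinch across y.
- cartridge3_l (a joint): Inward travel of cartridge 3's +y tab, 0 free to 0.008 m pinched; the -y tab is its mirror image. Tabs: 20 mm wide (x), to 76 mm up; 53 mm over both outer faces, 37 mm pinched; spring 3 N at first, 6 N at the stop (30 N grip is ample). The tab barbs (15 to 24 mm up; 66 mm across, 50 mm pinched) catch under the block's lips unless both tabs are pinched.
- cartridge4: White filter cartridge with a grey ribbed sprung tab on its +y and its -y side, snapped upright into bay 4 at the start, or absent (None). Core 30 (x) x 28 (y) x 72 mm; 190 g. Origin: centre of its underside, on the bay floor when fitted; z up, axes as the block's when fitted. Ribs on the tabs, 49 to 72 mm above its underside, mark where to pinch across y.
- cartridge4_l (a joint): Inward travel of cartridge 4's +y tab, 0 free to 0.008 m pinched; the -y tab is its mirror image. Tabs: 20 mm wide (x), to 76 mm up; 53 mm over both outer faces, 37 mm pinched; spring 3 N at first, 6 N at the stop (30 N grip is ample). The tab barbs (15 to 24 mm up; 66 mm across, 50 mm pinched) catch under the block's lips unless both tabs are pinched.
- waste_box: White closed waste box fixed to the bench, 310 (x) x 170 (y) x 200 mm high, with a steel top. Origin: on its underside, midway in y, 130 mm from its -x end and 180 mm from its +x end; z up. The only opening is the mouth in its top near its -x end; inside, a slick 25 degree ramp under the mouth leads what falls in towards +x.
- mouth (a point): Centre of the waste box's mouth, in the plane of its top (x = -55, y = 0, z = 200 mm in the box's frame); axes as the box's. The mouth is 90 mm (x) x 120 mm (y).
- flap (a joint): Angle of the dark steel spring flap in the mouth: 0 shut (6 mm below the box's top), to 1.45 swung down into the box. Hinged along y at the mouth's -x edge, so its +x end goes down; about 1 N at its middle opens it, and it shuts by itself. A cartridge pushed down in the mouth's middle and let go with its lower 55 mm below the box's top falls in.
- mat: Black rubber mat fixed on the bench, 270 (x) x 130 (y) x 3 mm. Origin: centre of its underside; z up.
- tube_rack: Empty white test tube rack, 210 (x) x 50 (y) x 64 mm high, 280 g, at the start standing on the waste box across its mouth. Origin: centre of its underside; z up. Its solid top plate (54 to 64 mm up) can be gripped across y over its whole length.
- reagent_bottle: Bystander: bottle with a blue cap, 68 mm across, 150 mm high; origin under its centre.
- beaker: Bystander: glass beaker, 70 mm across, 85 mm high; origin under its centre.
- stopper: Bystander: rubber stopper, 38 mm across, 34 mm high; origin under its centre.
There are look-alikes about, which are no part of the job. What is shaped like the cartridge4 but orange or red is not meant.

How it is judged:
By the outcome, as a careful person would: the job done as asked, in the order asked, and still so for the second after the job is handed in, with the robot touching nothing.
Of cartridge1, cartridge2, cartridge3, cartridge4 only 3 to 4 are there at a start; the rules pass over those that are not, and their reading is None.
At some moment in a run one of tube_rack may be knocked a few centimetres aside while the robot is not near it.
It also fails if it takes over 210 s, if anything falls off the work surface, if the arm or the gripper's body presses on something with over 40 N, if the wrist force passes 120 N, or if a joint passes its speed limit or range.

## Robot

A 7-joint arm with a two-finger parallel gripper is mounted at the origin on the work surface. World frame = base frame: x ahead of the robot, y to its left, z up, the work surface at z = 0. Lengths are in m, angles in degrees, forces in N, time in s.
With the tool pointing down it reaches from about 0.425 to 0.875 m from the base axis. Payload 4.7 kg.
Tool frame: the origin (TCP) lies on the centre line of the jaws, within the pads' length; the fingertips stand 19 mm ahead of it and the grasp point (between the pads) is the TCP; z points along the fingers, y is the line along which they close (so a half turn about z gives the same grasp; the last joint's range is limited). The gripper opens to 87 mm and grips with 3 to 60 N. Pads are 19 mm wide; open, the fingers measure 117 mm over their backs; the gripper's body (75 mm by 190 mm) begins 51 mm behind the grasp point.
Start: joints at [-63.478, 18.392, -4.016, 83.108, 1.295, 78.541, -3.26], TCP at [0.282, 0.586, 0.242] pointing down, gripper open.
Joint ranges: [-163.93, 163.93], [-17.29, 119.83], [-79.2, 71.16], [3.27, 140.29], [-89.18, 269.18], [5.43, 117.66], [-154.24, 154.24]. Speed limits (degrees/s): [147.25, 147.25, 180, 180, 180, 180, 180].

## Interface

Orientations are given as [roll, pitch, yaw] about the fixed x, y, z axes, in that order (R = Rz(yaw) Ry(pitch) Rx(roll)).
In Python, from cell import env, imaging gives the robot as it stands.
- The arm moves only by the shell command python3 -m crank 'ROWS' [OPENING] [FORCE]. ROWS is JSON, a list of rows, each an object of numbers: "x", "y", "z": the shift along the tool's x, y, z in m; "turn": the turn about the tool's z in rad. In form: [{"x": .., "y": .., "z": .., "turn": ..}, ...]. A call has 1 to 12 rows; each row is the pose to reach, as a shift and turn from the pose commanded when the call began, along the tool's axes at that moment; what a row does not reach only later rows make up. A row lasts 1/8 s, in which the tool goes at most 62.5 mm and 10.7 degrees, less where a joint would pass 70% of its speed; a pose out of reach is approached as far as the arm can. A call with a gripper value outside its range is refused whole. OPENING is the finger opening in m, from 0 to 0.087, set as the call begins (- or left out, the last holds). The fingers move at their own pace and stop on an object; FORCE is the grip in N (left out, the last holds). Time passes only in rows, so rows that repeat a pose let the fingers close. It gives the time, the measured TCP pose, the force, the opening and the grip force at its end, in the units of the state.
- env.get_obs(): the state, without advancing time (a new reading comes with each control period).
- imaging.read_camera(name): name is "side" or "top"; returns the picture (420x560x3 uint8, red, green, blue); there is no depth.
- imaging.get_calibration(name): a dict with "camera_matrix" (3x3 intrinsics, pixels), "position" and "attitude" of the camera in the world. Camera axes: x right, y up, looking along -z (the intrinsics and any distortion apply to the point x, -y, -z); pixel columns grow to the right and rows downward; lengths in m; the calibration is good to about 2 mm. A picture is of the moment at which its call begins. get_calibration takes no time and is no camera call.
- env.sign_off(): hands the job in; it is judged then, once.
The state is a dict: "time_s": time; "qpos": joint angles; "joint_velocities": joint speeds; "effort": joint torques, N m; "tool_pos": TCP position; "tool_rot": TCP orientation; "force": force on the tool from outside, world axes, zero at the start; "wrist_torque": the same for the moment, N m; "grip_width": finger opening in m; "grasp_force": force on a finger pad.
Only numpy, scipy, OpenCV 4.12 (cv2) and the standard library are available. Lean on these libraries where they do the work, as an engineer would, in place of code of your own. Each camera call takes 0.05 s, during which the arm holds its last target. There are 200 camera calls.

## Working session

There is one attempt and no reset: what is moved stays moved. The work goes in short steps, Python scripts to look and compute and a shell command to move; the robot and the scene stay as the last step left them, time stands still between calls to the robot, and variables do not carry over. Pictures are saved under pics/ and viewed, at most 15 in all, crops included, and the job is handed in when it is done.

```bash
ls; mkdir -p pics; python3 - <<'E'
from cell import env, imaging
import cv2
for n in ("top","side"):
    cv2.imwrite(f"pics/{n}0.png",imaging.read_camera(n)[:,:,::-1])
    print(n,imaging.get_calibration(n))
o=env.get_obs();print({k:o[k] for k in("time_s","tool_pos","tool_rot","grip_width","force")})
E
```

```text
pics
top {'camera_matrix': array([[539.2322484 ,   0.        , 272.52139725],
       [  0.        , 539.2322484 , 197.01973457],
       [  0.        ,   0.        ,   1.        ]]), 'position': array([0.35998561, 0.01401365, 1.23837055]), 'attitude': array([ 12.28278263,   0.24744717, -91.27244945])}
side {'camera_matrix': array([[491.36070207,   0.        , 276.91389669],
       [  0.        , 491.36070207, 215.92856908],
       [  0.        ,   0.        ,   1.        ]]), 'position': array([0.48578969, 0.40065493, 1.3324896 ]), 'attitude': array([  19.2627316 ,    0.4934908 , -167.73981981])}
{'time_s': 0.1, 'tool_pos': array([0.28187273, 0.58516656, 0.24053924]), 'tool_rot': array([-1.79897527e+02,  7.12186657e-03,  1.54288653e+02]), 'grip_width': 0.08739598259844414, 'force': array([-0.3581403 , -0.31557388,  0.19653205])}
```

View pics/top0.png

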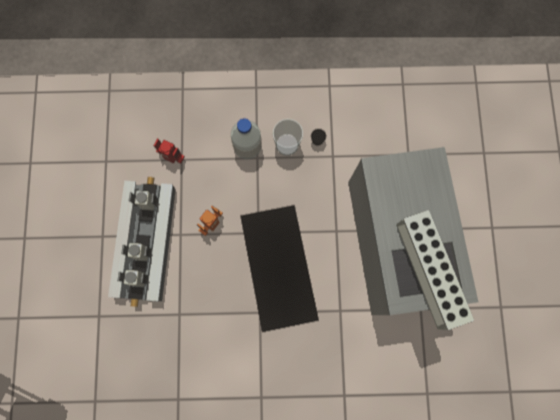

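View pics/side0.png

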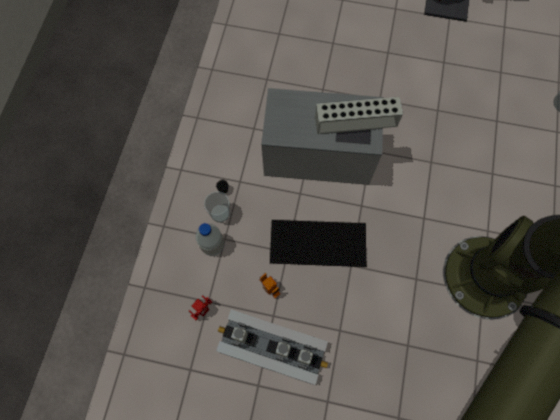

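The top view shows the block at (142,240) with 3 cartridges at about (145,198), (136,250), (132,278). The mat is at (279,268), the box at (415,230) with its mouth near (420,270), and the rack at (437,270). The side view agrees. I'll measure next.

```bash
cat > h.py <<'E'
import numpy as np, cv2
from scipy.spatial.transform import Rotation as Ro
from cell import env, imaging
def cam(n):
    c=imaging.get_calibration(n); return c["camera_matrix"],np.array(c["position"]),Ro.from_euler("xyz",c["attitude"],degrees=True).as_matrix()
def ray(n,px,z):
    K,p,R=cam(n); px=np.atleast_2d(px).astype(float)
    d=np.c_[(px[:,0]-K[0,2])/K[0,0],-(px[:,1]-K[1,2])/K[1,1],-np.ones(len(px))]@R.T
    return p+d*((z-p[2])/d[:,2])[:,None]
def proj(n,P):
    K,p,R=cam(n); q=(np.atleast_2d(P)-p)@R
    return np.c_[K[0,2]-K[0,0]*q[:,0]/q[:,2],K[1,2]+K[1,1]*q[:,1]/q[:,2]]
def rect(n,mask,z,minA=100):
    """min area rects in world plane z: centre, long, short, angle of long axis"""
    out=[]
    for c in cv2.findContours(mask.astype(np.uint8),cv2.RETR_EXTERNAL,cv2.CHAIN_APPROX_NONE)[0]:
        if cv2.contourArea(c)<minA: continue
        w=ray(n,c[:,0],z)[:,:2]
        b=cv2.boxPoints(cv2.minAreaRect((w*1000).astype(np.float32)))/1000
        e=[b[1]-b[0],b[2]-b[1]]; e.sort(key=np.linalg.norm)
        a=np.degrees(np.arctan2(e[1][1],e[1][0]))%180
        out.append((b.mean(0).round(4),np.linalg.norm(e[1]).round(4),np.linalg.norm(e[0]).round(4),a.round(1),c[:,0].mean(0).round()))
    return out
E
python3 - <<'E'
from h import *
for n in("top","side"):
    im=cv2.imread(f"pics/{n}0.png"); hsv=cv2.cvtColor(im,cv2.COLOR_BGR2HSV); V=hsv[...,2];S=hsv[...,1]
    w=(V>165)&(S<45); w=cv2.morphologyEx(w.astype(np.uint8),cv2.MORPH_CLOSE,np.ones((7,7)))
    d=cv2.morphologyEx((V<28).astype(np.uint8),cv2.MORPH_CLOSE,np.ones((5,5)))
    for t in rect(n,w,.264,300): print(n,"white@.264",t)
    for t in rect(n,d,.003,1500): print(n,"dark@.003",t)
a=cv2.imread("pics/top0.png")
A=cv2.resize(a[170:310,100:220],None,fx=4,fy=4,interpolation=cv2.INTER_CUBIC)[:,:400]
A=cv2.resize(a[165:310,100:200],None,fx=4,fy=4,interpolation=cv2.INTER_CUBIC)
B=cv2.resize(a[140:340,345:485],None,fx=2.8,fy=2.8,interpolation=cv2.INTER_CUBIC)
o=np.zeros((600,800,3),np.uint8); o[:580,:400]=A; o[:560,400:792]=B; cv2.imwrite("pics/c1.png",o)
for p in [(420,160),(410,265),(165,240),(126,240),(436,268)]: print(p,a[p[1],p[0]])
E
```

```text
top white@.264 (array([ 0.5023, -0.0055], dtype=float32), np.float32(1.089), np.float32(0.646), np.float32(89.9), array([297., 262.]))
side dark@.003 (array([0.4661, 0.003 ], dtype=float32), np.float32(0.2636), np.float32(0.1242), np.float32(9.9), array([318., 243.]))
side dark@.003 (array([-0.1072, -0.0294], dtype=float32), np.float32(0.314), np.float32(0.309), np.float32(27.1), array([519., 275.]))
(420, 160) [122 129 128]
(410, 265) [46 48 49]
(165, 240) [125 131 131]
(126, 240) [169 177 181]
(436, 268) [146 158 156]
```

View pics/c1.png

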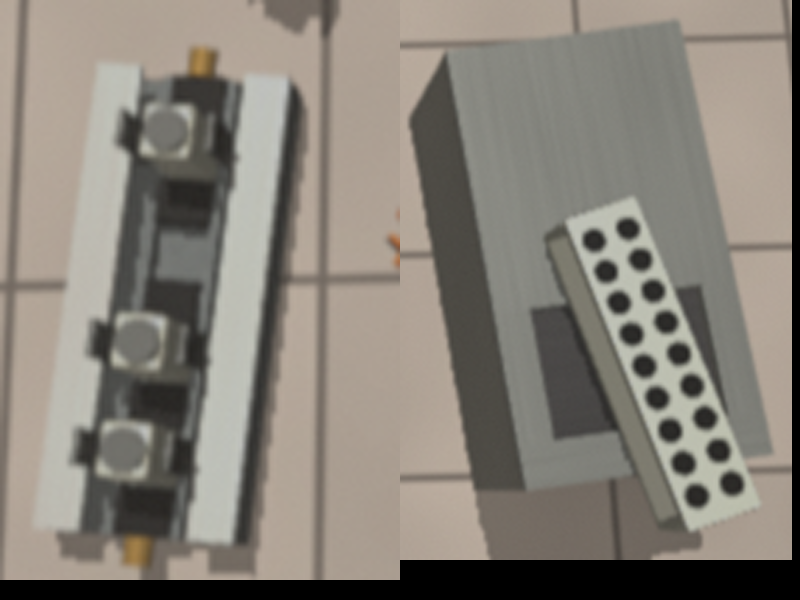

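The crop shows clear corners for the block lips, box top, flap and rack top, plus 3 cartridge caps at crop positions (166,131), (137,342) and (124,451). One bay is empty, second from the far end.

```bash
cat >> h.py <<'E'
def fit(name,n,px,z):
    w=ray(n,px,z)[:,:2]; s=[np.linalg.norm(w[(i+1)%4]-w[i]).round(4) for i in range(4)]
    e=(w[3]-w[0])+(w[2]-w[1]); print(name,"c",w.mean(0).round(4),"sides",s,"ang",np.degrees(np.arctan2(e[1],e[0])).round(1)%180); return w
E
python3 - <<'E'
from h import *
L=lambda p:np.array(p)/4+[100,165]-.375
Rr=lambda p:(np.array(p)-[400,0])/2.8+[345,140]-.32
fit("block","top",L([(97,62),(292,77),(237,543),(34,528)]),.046)
b=fit("box","top",Rr([(446,53),(679,20),(773,454),(526,490)]),.2)
fit("rack","top",Rr([(565,221),(634,196),(761,507),(690,531)]),.264)
fit("mat","top",[(242,214),(294,206),(318,319),(264,331)],.003)
print("carts",ray("top",L([(166,131),(137,342),(124,451)]),.086).round(4))
# side view masks
im=cv2.imread("pics/side0.png"); top=cv2.imread("pics/top0.png")
for n,I in(("side",im),("top",top)):
    B,G,R=[I[...,i].astype(int) for i in range(3)]
    m=((G-R>=0)&(G>135)&(abs(G-B)<25)).astype(np.uint8); m=cv2.morphologyEx(m,cv2.MORPH_CLOSE,np.ones((7,7)))
    for t in rect(n,m,.264,200):print(n,"@.264",t)
v=np.zeros((600,800,3),np.uint8)
v[:,:400]=cv2.resize(im[85:235,255:355],None,fx=4,fy=4,interpolation=cv2.INTER_CUBIC) if 0 else 0
v[:450,:]=cv2.resize(im[85:197,250:450],(800,448+2),interpolation=cv2.INTER_CUBIC)
v[450:]=0
cv2.imwrite("pics/c2.png",v)
w=cv2.resize(im[300:400,205:345],None,fx=5,fy=5,interpolation=cv2.INTER_CUBIC);cv2.imwrite("pics/c3.png",w)
E
```

```text
block c [0.531  0.3084] sides [np.float64(0.112), np.float64(0.2613), np.float64(0.1113), np.float64(0.2622)] ang 174.5
box c [ 0.5178 -0.2676] sides [np.float64(0.1697), np.float64(0.3087), np.float64(0.1691), np.float64(0.308)] ang 6.699999999999989
rack c [ 0.4342 -0.2805] sides [np.float64(0.049), np.float64(0.2101), np.float64(0.0478), np.float64(0.2084)] ang 17.599999999999994
mat c [0.4672 0.0015] sides [np.float64(0.1227), np.float64(0.2625), np.float64(0.1233), np.float64(0.2697)] ang 9.900000000000006
carts [[0.6168 0.301  0.086 ]
 [0.5013 0.3131 0.086 ]
 [0.4435 0.3181 0.086 ]]
top @.264 (array([0.4386, 0.2824], dtype=float32), np.float32(0.0766), np.float32(0.0413), np.float32(2.3), array([123., 273.]))
top @.264 (array([0.4955, 0.2215], dtype=float32), np.float32(0.2125), np.float32(0.021), np.float32(174.0), array([159., 242.]))
top @.264 (array([0.5791, 0.2671], dtype=float32), np.float32(0.0575), np.float32(0.0426), np.float32(2.1), array([132., 196.]))
top @.264 (array([ 0.4879, -0.2316], dtype=float32), np.float32(0.3379), np.float32(0.114), np.float32(17.3), array([409., 228.]))
```

View pics/c3.png

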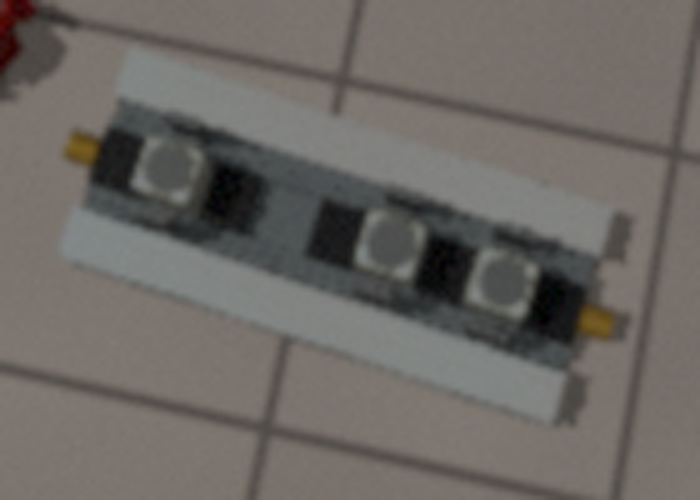

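View pics/c2.png

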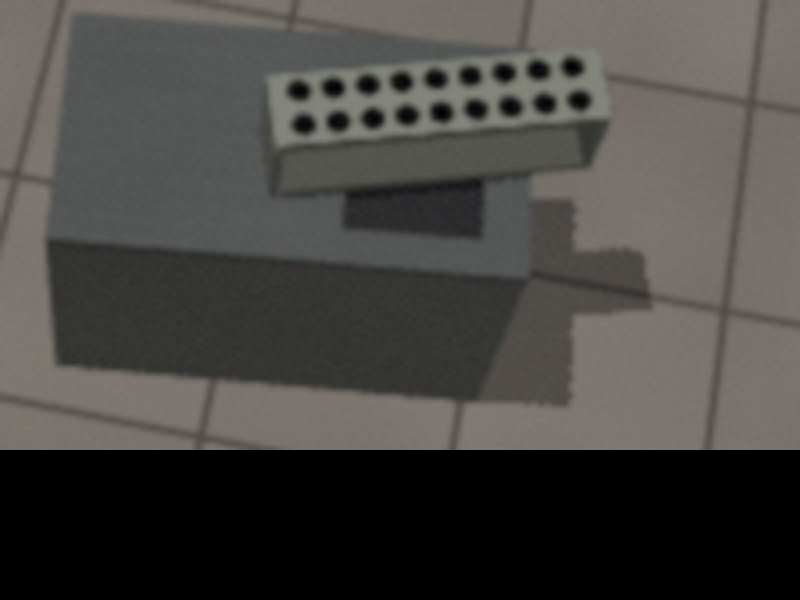

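Side crops: the caps are at (170,163), (391,243) and (503,283). The rack top corners are (267,75), (600,50), (608,117) and (278,145). I'll cross-check those against the top view and work out the moves.

```bash
cat >> h.py <<'E'
def to(x,y,z,yaw=None):
    """row needed from the current pose: shift along tool axes, turn about tool z (deg -> rad); yaw = wanted angle of jaw line (mod 180)"""
    o=env.get_obs(); R=Ro.from_euler("xyz",o["tool_rot"],degrees=True).as_matrix()
    s=R.T@(np.array([x,y,z])-o["tool_pos"])
    j=np.degrees(np.arctan2(R[1,1],R[0,1])); t=None
    if yaw is not None: t=-(((yaw-j)+90)%180-90)   # tool z points down: turn is opposite
    print("t",round(o["time_s"],2),"pos",o["tool_pos"].round(4),"jaw",j.round(1),"q7",o["qpos"][6].round(1),"-> x,y,z",s.round(4),"turn",None if t is None else (round(t,1),round(np.radians(t),4)))
E
python3 - <<'E'
from h import *
S=lambda p,k,o:(np.array(p)-0)/k+o-.4
print("carts",ray("side",S([(170,163),(391,243),(503,283)],5,[205,300]),.086).round(4))
fit("rack","side",S([(267,75),(278,145),(608,117),(600,50)],4,[250,85]),.264)
w=fit("box","side",S([(75,13),(47,240),(528,277),(528,48)],4,[250,85]),.2)
to(.4342,-.2805,.40,107.6)
to(.4342,-.2805,.40,107.6-180)
E
```

```text
carts [[0.6169 0.2961 0.086 ]
 [0.5016 0.3105 0.086 ]
 [0.4442 0.3174 0.086 ]]
rack c [ 0.4337 -0.2815] sides [np.float64(0.0501), np.float64(0.2057), np.float64(0.048), np.float64(0.21)] ang 17.19999999999999
box c [ 0.5178 -0.269 ] sides [np.float64(0.1709), np.float64(0.3082), np.float64(0.1693), np.float64(0.3031)] ang 6.900000000000006
t 0.1 pos [0.2819 0.5852 0.2405] jaw 64.3 q7 -3.3 -> x,y,z [-0.5128 -0.7142 -0.1581] turn (np.float64(-43.3), np.float64(-0.7559))
t 0.1 pos [0.2819 0.5852 0.2405] jaw 64.3 q7 -3.3 -> x,y,z [-0.5128 -0.7142 -0.1581] turn (np.float64(-43.3), np.float64(-0.7559))
```

```bash
python3 -c "
from h import *
to(.53,.15,.36,107.4)"
```

```text
t 0.1 pos [0.2819 0.5852 0.2405] jaw 64.3 q7 -3.3 -> x,y,z [-0.4124 -0.2846 -0.1189] turn (np.float64(-43.1), np.float64(-0.7524))
```

```bash
R='{"x":-0.412,"y":-0.285,"z":-0.12,"turn":-0.752}'; python3 -m crank '[{"x":0,"y":0,"z":-0.06},{"x":-0.05,"y":-0.03,"z":-0.11,"turn":-0.15},{"x":-0.412,"y":-0.285,"z":-0.12,"turn":-0.752},{"x":-0.412,"y":-0.285,"z":-0.12,"turn":-0.752},{"x":-0.412,"y":-0.285,"z":-0.12,"turn":-0.752},{"x":-0.412,"y":-0.285,"z":-0.12,"turn":-0.752},{"x":-0.412,"y":-0.285,"z":-0.12,"turn":-0.752},{"x":-0.412,"y":-0.285,"z":-0.12,"turn":-0.752},{"x":-0.412,"y":-0.285,"z":-0.12,"turn":-0.752},{"x":-0.412,"y":-0.285,"z":-0.12,"turn":-0.752},{"x":-0.412,"y":-0.285,"z":-0.12,"turn":-0.752},{"x":-0.412,"y":-0.285,"z":-0.12,"turn":-0.752}]' 0.087 30
python3 -c "
from h import *
to(.434,-.281,.36,107.4)"
```

```text
t 0.1 pos [0.2819 0.5852 0.2405] jaw 64.3 q7 -3.3 -> x,y,z [-0.5129 -0.7146 -0.1181] turn (np.float64(-43.1), np.float64(-0.7524))invalid input
```

```bash
python3 -m crank '[{"x":0,"y":0,"z":-0.06,"turn":0},{"x":-0.05,"y":-0.03,"z":-0.11,"turn":-0.15},{"x":-0.412,"y":-0.285,"z":-0.12,"turn":-0.752},{"x":-0.412,"y":-0.285,"z":-0.12,"turn":-0.752},{"x":-0.412,"y":-0.285,"z":-0.12,"turn":-0.752},{"x":-0.412,"y":-0.285,"z":-0.12,"turn":-0.752},{"x":-0.412,"y":-0.285,"z":-0.12,"turn":-0.752},{"x":-0.412,"y":-0.285,"z":-0.12,"turn":-0.752},{"x":-0.412,"y":-0.285,"z":-0.12,"turn":-0.752},{"x":-0.412,"y":-0.285,"z":-0.12,"turn":-0.752},{"x":-0.412,"y":-0.285,"z":-0.12,"turn":-0.752},{"x":-0.412,"y":-0.285,"z":-0.12,"turn":-0.752}]' 0.087 30
python3 -c "
from h import *
to(.434,-.281,.36,107.4)"
```

```text
time_s: 1.6
tool_pos: [0.5288, 0.1519, 0.3612]
tool_rot: [179.9, -0.0, -162.5]
force: [0.5, 0.5, 0.0]
grip_width: 0.0869
grasp_force: 0.0
t 1.6 pos [0.5288 0.1519 0.3612] jaw 107.5 q7 89.6 -> x,y,z [ 0.2206 -0.3843  0.0009] turn (np.float64(0.1), np.float64(0.0017))
```

```bash
python3 -m crank '[{"x":0.221,"y":-0.384,"z":0,"turn":0},{"x":0.221,"y":-0.384,"z":0,"turn":0},{"x":0.221,"y":-0.384,"z":0,"turn":0},{"x":0.221,"y":-0.384,"z":0,"turn":0},{"x":0.221,"y":-0.384,"z":0,"turn":0},{"x":0.221,"y":-0.384,"z":0,"turn":0},{"x":0.221,"y":-0.384,"z":0,"turn":0},{"x":0.221,"y":-0.384,"z":0,"turn":0},{"x":0.221,"y":-0.384,"z":0,"turn":0},{"x":0.221,"y":-0.384,"z":0,"turn":0}]'
python3 - <<'E'
from h import *
o=imaging.read_camera("side")[:,:,::-1]; cv2.imwrite("pics/s1.png",cv2.resize(o[60:220,240:440],None,fx=4,fy=4)[:600])
to(.434,-.281,.257,107.4)
E
```

```text
time_s: 2.85
tool_pos: [0.4347, -0.2797, 0.3613]
tool_rot: [180.0, 0.0, -162.4]
force: [-0.4, 0.1, 0.7]
grip_width: 0.0873
grasp_force: 0.0
t 2.9 pos [ 0.4345 -0.2799  0.3614] jaw 107.6 q7 137.3 -> x,y,z [ 0.0009 -0.0009  0.1044] turn (np.float64(0.2), np.float64(0.004))
```

View pics/s1.png

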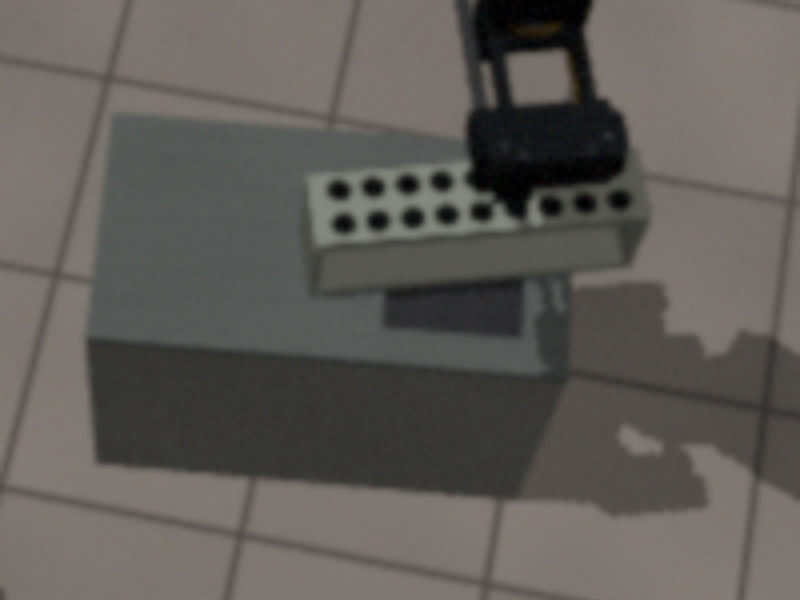

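The rack hasn't moved: its corner at crop (307,175) matches the earlier one. The gripper is above it, so I'll descend, grip and lift.

```bash
python3 -m crank '[{"x":0.001,"y":-0.001,"z":0.04,"turn":0},{"x":0.001,"y":-0.001,"z":0.075,"turn":0},{"x":0.001,"y":-0.001,"z":0.095,"turn":0},{"x":0.001,"y":-0.001,"z":0.104,"turn":0},{"x":0.001,"y":-0.001,"z":0.104,"turn":0}]' && python3 -m crank '[{"x":0,"y":0,"z":0,"turn":0},{"x":0,"y":0,"z":0,"turn":0},{"x":0,"y":0,"z":0,"turn":0},{"x":0,"y":0,"z":0,"turn":0},{"x":0,"y":0,"z":0,"turn":0}]' 0.03 30
```

```text
time_s: 3.52
tool_pos: [0.433, -0.2828, 0.2575]
tool_rot: [180.0, -0.0, -162.5]
force: [-0.4, 0.5, 0.3]
grip_width: 0.087
grasp_force: 0.0
time_s: 4.15
tool_pos: [0.4326, -0.2831, 0.2577]
tool_rot: [179.9, 0.0, -162.6]
force: [-1.5, 1.0, 1.5]
grip_width: 0.0495
grasp_force: 30.0
```

```bash
python3 -m crank '[{"x":0,"y":0,"z":-0.015,"turn":0},{"x":0,"y":0,"z":-0.04,"turn":0},{"x":0,"y":0,"z":-0.07,"turn":0},{"x":0,"y":0,"z":-0.08,"turn":0}]' && python3 -c "
from h import *
to(.467,.002,.10,99.9)"
```

```text
time_s: 4.65
tool_pos: [0.4332, -0.2843, 0.3395]
tool_rot: [-179.9, 0.1, -162.6]
force: [0.7, -1.2, -3.5]
grip_width: 0.0496
grasp_force: 30.0
t 4.65 pos [ 0.4332 -0.2843  0.3395] jaw 107.4 q7 137.6 -> x,y,z [-0.1171  0.2637  0.2393] turn (np.float64(7.5), np.float64(0.1302))
```

```bash
python3 -m crank '[{"x":-0.01,"y":0.02,"z":0,"turn":0},{"x":-0.025,"y":0.055,"z":0,"turn":0.02},{"x":-0.04,"y":0.10,"z":0,"turn":0.04},{"x":-0.06,"y":0.145,"z":0,"turn":0.07},{"x":-0.08,"y":0.19,"z":0.02,"turn":0.1},{"x":-0.1,"y":0.23,"z":0.06,"turn":0.12},{"x":-0.112,"y":0.255,"z":0.11,"turn":0.13},{"x":-0.117,"y":0.264,"z":0.16,"turn":0.13},{"x":-0.117,"y":0.264,"z":0.2,"turn":0.13},{"x":-0.117,"y":0.264,"z":0.23,"turn":0.13},{"x":-0.117,"y":0.264,"z":0.23,"turn":0.13},{"x":-0.117,"y":0.264,"z":0.23,"turn":0.13}]' && python3 - <<'E'
from h import *
o=imaging.read_camera("top")[:,:,::-1]; cv2.imwrite("pics/t2.png",cv2.resize(o[160:360,180:400],None,fx=3,fy=3))
to(.467,.002,.062,99.9)
E
```

```text
time_s: 6.15
tool_pos: [0.4663, 0.0032, 0.1085]
tool_rot: [-180.0, 0.1, -170.1]
force: [0.3, 0.5, -2.1]
grip_width: 0.0493
grasp_force: 30.0
t 6.2 pos [0.4667 0.0033 0.109 ] jaw 99.9 q7 97.1 -> x,y,z [ 0.0001 -0.0013  0.047 ] turn (np.float64(0.0), np.float64(0.0003))
```

View pics/t2.png

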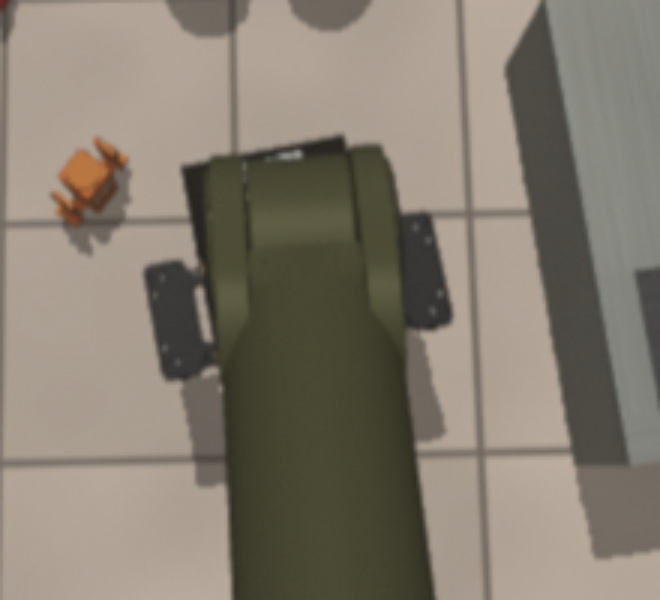

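The arm hides the rack, with its end visible at (290,155) over the mat, and the pose reads correctly. I'll lower it slowly.

```bash
python3 -m crank '[{"x":0,"y":-0.001,"z":0.02,"turn":0},{"x":0,"y":-0.001,"z":0.035,"turn":0},{"x":0,"y":-0.001,"z":0.043,"turn":0},{"x":0,"y":-0.001,"z":0.046,"turn":0},{"x":0,"y":-0.001,"z":0.048,"turn":0},{"x":0,"y":-0.001,"z":0.048,"turn":0},{"x":0,"y":-0.001,"z":0.048,"turn":0}]'
```

```text
time_s: 7.08
tool_pos: [0.4659, 0.0024, 0.0606]
tool_rot: [180.0, 0.0, -170.1]
force: [-4.2, -0.7, 5.1]
grip_width: 0.0495
grasp_force: 29.9
```

```bash
python3 -m crank '[{"x":0,"y":0,"z":0,"turn":0},{"x":0,"y":0,"z":0,"turn":0},{"x":0,"y":0,"z":0,"turn":0},{"x":0,"y":0,"z":-0.02,"turn":0},{"x":0,"y":0,"z":-0.07,"turn":0},{"x":0,"y":0,"z":-0.13,"turn":0},{"x":0,"y":0,"z":-0.14,"turn":0}]' 0.087 30 ; python3 -c "
from h import *
to(.4435,.318,.20,84.5)"
```

```text
time_s: 7.95
tool_pos: [0.4685, 0.0024, 0.2041]
tool_rot: [180.0, 0.5, -170.1]
force: [0.9, 0.5, -0.1]
grip_width: 0.0868
grasp_force: 0.0
t 7.95 pos [0.4685 0.0024 0.2041] jaw 99.9 q7 95.4 -> x,y,z [-0.0297  0.3152  0.0044] turn (np.float64(15.4), np.float64(0.269))
```

```bash
python3 -m crank '[{"x":-0.03,"y":0.315,"z":0,"turn":0.269},{"x":-0.03,"y":0.315,"z":0,"turn":0.269},{"x":-0.03,"y":0.315,"z":0,"turn":0.269},{"x":-0.03,"y":0.315,"z":0,"turn":0.269},{"x":-0.03,"y":0.315,"z":0,"turn":0.269},{"x":-0.03,"y":0.315,"z":0,"turn":0.269},{"x":-0.03,"y":0.315,"z":0,"turn":0.269},{"x":-0.03,"y":0.315,"z":0,"turn":0.269}]'; python3 - <<'E'
from h import *
o=imaging.read_camera("top")[:,:,::-1]; cv2.imwrite("pics/t3.png",cv2.resize(o[130:350,90:490],None,fx=2,fy=2,interpolation=cv2.INTER_CUBIC))
cv2.imwrite("pics/t3full.png",o)
to(.4438,.3177,.076,84.5)
E
```

```text
time_s: 8.95
tool_pos: [0.4417, 0.3154, 0.1991]
tool_rot: [-179.9, -0.0, 174.3]
force: [1.0, -1.2, -0.9]
grip_width: 0.087
grasp_force: 0.0
t 9.0 pos [0.4418 0.3154 0.1994] jaw 84.3 q7 46.1 -> x,y,z [-0.0018  0.0026  0.1233] turn (np.float64(-0.2), np.float64(-0.0031))
```

View pics/t3.png

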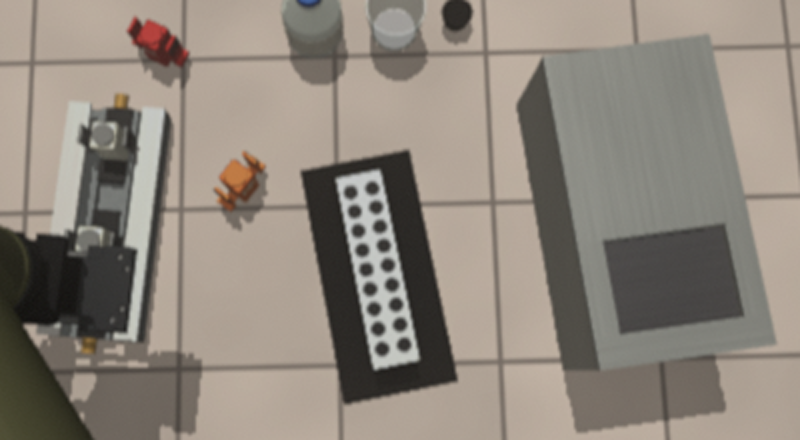

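The rack stands on the mat at crop (377,270), lengthwise, and the shut flap is visible at (604,241) to (744,313). I'll pinch the near cartridge and measure the mouth.

```bash
python3 -m crank '[{"x":-0.002,"y":0.0025,"z":0.05,"turn":0},{"x":-0.002,"y":0.0025,"z":0.09,"turn":0},{"x":-0.002,"y":0.0025,"z":0.115,"turn":0},{"x":-0.002,"y":0.0025,"z":0.124,"turn":0},{"x":-0.002,"y":0.0025,"z":0.124,"turn":0}]' && python3 -m crank '[{"x":0,"y":0,"z":0,"turn":0},{"x":0,"y":0,"z":0,"turn":0},{"x":0,"y":0,"z":0,"turn":0},{"x":0,"y":0,"z":0,"turn":0},{"x":0,"y":0,"z":0,"turn":0},{"x":0,"y":0,"z":0,"turn":0}]' 0.02 30
python3 - <<'E'
from h import *
fit("mouth","top",np.array([(604,241),(724,223),(744,313),(621,333)])/2+[90,130]-.25,.197)
to(.4438,.3177,.22,84.5)
E
```

```text
time_s: 9.62
tool_pos: [0.4437, 0.3192, 0.0758]
tool_rot: [-180.0, 0.0, 174.4]
force: [0.9, -0.1, 0.3]
grip_width: 0.0867
grasp_force: 0.0
time_s: 10.38
tool_pos: [0.4434, 0.3203, 0.076]
tool_rot: [180.0, 0.0, 174.5]
force: [-1.0, -4.6, 11.2]
grip_width: 0.0352
grasp_force: 19.4
mouth c [ 0.44   -0.2786] sides [np.float64(0.1183), np.float64(0.0872), np.float64(0.1195), np.float64(0.0883)] ang 6.900000000000006
t 10.38 pos [0.4434 0.3203 0.076 ] jaw 84.5 q7 46.1 -> x,y,z [-0.0007 -0.0025 -0.144 ] turn (np.float64(0.0), np.float64(0.0006))
```

```bash
python3 -m crank '[{"x":0,"y":0,"z":0,"turn":0},{"x":0,"y":0,"z":0,"turn":0},{"x":0,"y":0,"z":0,"turn":0}]'; python3 - <<'E'
from h import *
o=imaging.read_camera("side")[:,:,::-1]; cv2.imwrite("pics/s4.png",cv2.resize(o[290:400,200:350],None,fx=5,fy=5,interpolation=cv2.INTER_CUBIC))
E
```

```text
time_s: 10.75
tool_pos: [0.4435, 0.3203, 0.0764]
tool_rot: [180.0, 0.0, 174.5]
force: [-0.3, -0.8, 5.1]
grip_width: 0.0338
grasp_force: 29.8
```

View pics/s4.png

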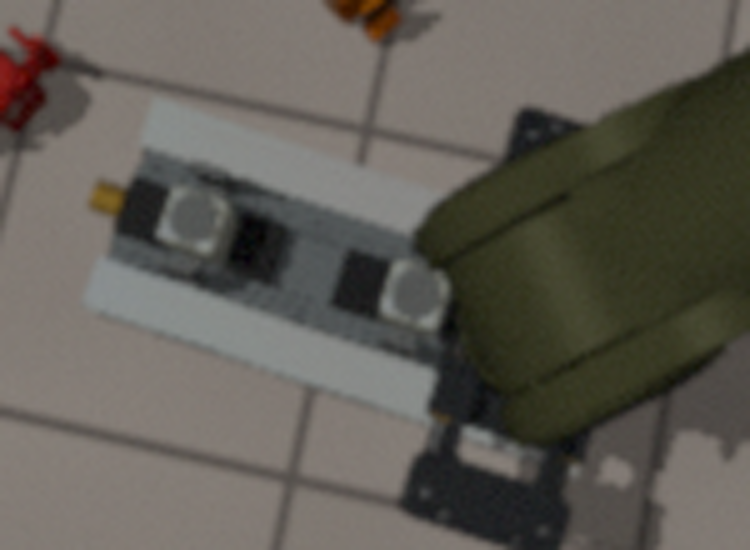

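The arm hides the grip, but the other two cartridges, at (193,218) and (413,292), are undisturbed. Lifting.

```bash
python3 -m crank '[{"x":0,"y":-0.001,"z":-0.01,"turn":0},{"x":0,"y":-0.001,"z":-0.025,"turn":0},{"x":0,"y":-0.001,"z":-0.045,"turn":0},{"x":0,"y":-0.001,"z":-0.09,"turn":0},{"x":0,"y":-0.001,"z":-0.14,"turn":0},{"x":0,"y":-0.001,"z":-0.19,"turn":0},{"x":0,"y":-0.001,"z":-0.22,"turn":0},{"x":0,"y":-0.001,"z":-0.22,"turn":0}]'; python3 - <<'E'
from h import *
o=imaging.read_camera("top")[:,:,::-1]; cv2.imwrite("pics/t5.png",cv2.resize(o[150:360,90:250],None,fx=2.8,fy=2.8,interpolation=cv2.INTER_CUBIC))
to(.56,.05,.30,90); to(.439,-.278,.30,96.8)
E
```

```text
time_s: 11.8
tool_pos: [0.4441, 0.3198, 0.2991]
tool_rot: [179.7, 0.3, 174.5]
force: [-0.3, -0.5, -1.7]
grip_width: 0.0336
grasp_force: 29.7
t 11.85 pos [0.4433 0.3192 0.2967] jaw 84.5 q7 46.1 -> x,y,z [-0.1419 -0.2568 -0.0035] turn (np.float64(-5.5), np.float64(-0.0958))
t 11.85 pos [0.4433 0.3192 0.2967] jaw 84.5 q7 46.1 -> x,y,z [-0.0529 -0.5949 -0.0042] turn (np.float64(-12.3), np.float64(-0.2145))
```

View pics/t5.png

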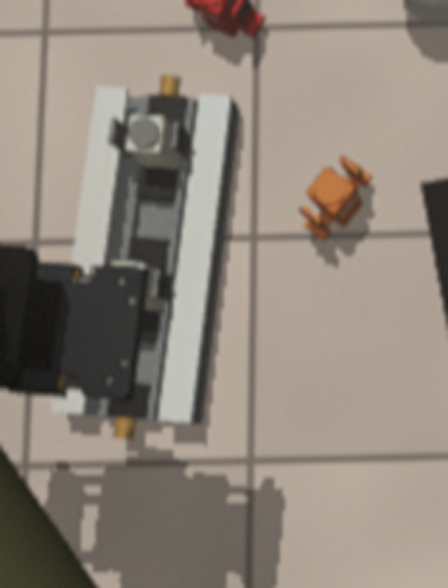

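The bay is being emptied and the cartridge's weight shows on the wrist. Carrying it to the mouth.

```bash
python3 -m crank '[{"x":-0.03,"y":-0.04,"z":-0.004,"turn":0},{"x":-0.07,"y":-0.09,"z":-0.004,"turn":-0.02},{"x":-0.1,"y":-0.145,"z":-0.004,"turn":-0.05},{"x":-0.12,"y":-0.205,"z":-0.004,"turn":-0.08},{"x":-0.13,"y":-0.265,"z":-0.004,"turn":-0.1},{"x":-0.13,"y":-0.325,"z":-0.004,"turn":-0.12},{"x":-0.12,"y":-0.385,"z":-0.004,"turn":-0.15},{"x":-0.1,"y":-0.44,"z":-0.004,"turn":-0.18},{"x":-0.08,"y":-0.5,"z":-0.004,"turn":-0.21},{"x":-0.065,"y":-0.555,"z":-0.004,"turn":-0.2145},{"x":-0.053,"y":-0.595,"z":-0.004,"turn":-0.2145},{"x":-0.053,"y":-0.595,"z":-0.004,"turn":-0.2145}]'; python3 - <<'E'
from h import *
o=imaging.read_camera("side")[:,:,::-1]; cv2.imwrite("pics/s6.png",cv2.resize(o[60:220,240:440],None,fx=3.5,fy=3.5,interpolation=cv2.INTER_CUBIC))
to(.439,-.278,.207,96.8)
E
```

```text
time_s: 13.35
tool_pos: [0.4356, -0.282, 0.2979]
tool_rot: [180.0, -0.2, -173.7]
force: [-0.2, 0.3, -2.2]
grip_width: 0.0337
grasp_force: 29.7
t 13.4 pos [ 0.4372 -0.2793  0.2979] jaw 96.6 q7 126.7 -> x,y,z [-0.0021  0.0009  0.0909] turn (np.float64(-0.2), np.float64(-0.0038))
```

View pics/s6.png

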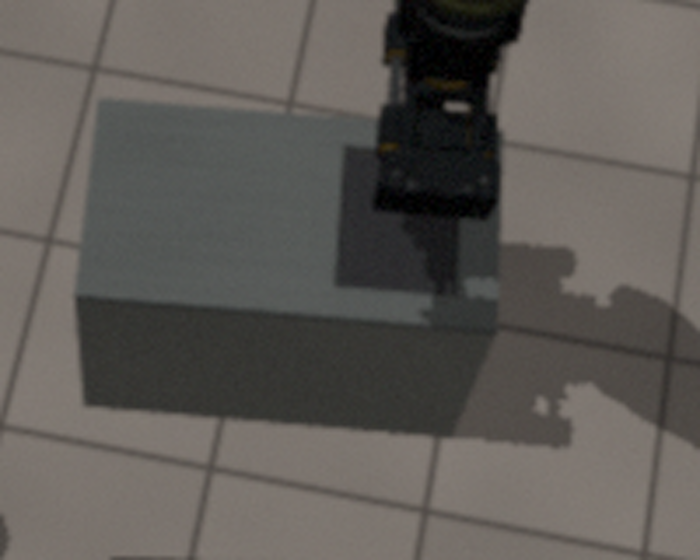

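The gripper is above the mouth at (395,215), and the flap is shut. Pushing the cartridge down.

```bash
python3 -m crank '[{"x":-0.002,"y":0.001,"z":0.02,"turn":0},{"x":-0.002,"y":0.001,"z":0.04,"turn":0},{"x":-0.002,"y":0.001,"z":0.06,"turn":0},{"x":-0.002,"y":0.001,"z":0.08,"turn":0},{"x":-0.002,"y":0.001,"z":0.095,"turn":0},{"x":-0.002,"y":0.001,"z":0.099,"turn":0},{"x":-0.002,"y":0.001,"z":0.099,"turn":0}]'
```

```text
time_s: 14.28
tool_pos: [0.4412, -0.2765, 0.2005]
tool_rot: [180.0, 0.0, -173.2]
force: [0.2, -0.3, -2.3]
grip_width: 0.034
grasp_force: 29.7
```

```bash
python3 -m crank '[{"x":0,"y":0,"z":0,"turn":0},{"x":0,"y":0,"z":0,"turn":0},{"x":0,"y":0,"z":0,"turn":0},{"x":0,"y":0,"z":0,"turn":0},{"x":0,"y":0,"z":-0.04,"turn":0},{"x":0,"y":0,"z":-0.09,"turn":0},{"x":0,"y":0,"z":-0.1,"turn":0}]' 0.07 30; python3 - <<'E'
from h import *
o=imaging.read_camera("side")[:,:,::-1]; cv2.imwrite("pics/s7.png",cv2.resize(o[60:280,240:440],None,fx=2.7,fy=2.7,interpolation=cv2.INTER_CUBIC))
to(.5015,.3123,.20,84.5)
E
```

```text
time_s: 15.15
tool_pos: [0.442, -0.2782, 0.3043]
tool_rot: [-179.8, 0.3, -173.2]
force: [-1.1, -1.1, -0.1]
grip_width: 0.0699
grasp_force: 0.0
t 15.2 pos [ 0.4418 -0.2779  0.3037] jaw 96.8 q7 126.5 -> x,y,z [-0.1286  0.5793  0.103 ] turn (np.float64(12.3), np.float64(0.2145))
```

View pics/s7.png

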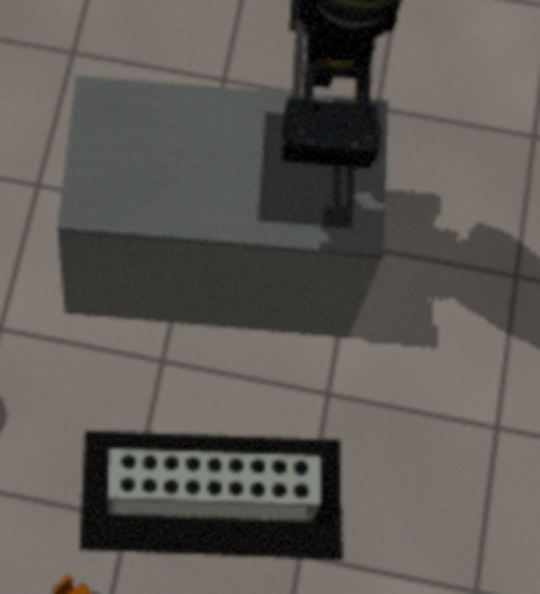

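The flap is shut with the cartridge gone inside, and the rack stands on the mat at (215,480). Going for the next one.

```bash
python3 -m crank '[{"x":-0.03,"y":0.05,"z":0,"turn":0},{"x":-0.06,"y":0.1,"z":0,"turn":0.03},{"x":-0.09,"y":0.155,"z":0,"turn":0.05},{"x":-0.11,"y":0.21,"z":0,"turn":0.08},{"x":-0.12,"y":0.27,"z":0,"turn":0.1},{"x":-0.129,"y":0.33,"z":0,"turn":0.13},{"x":-0.129,"y":0.39,"z":0,"turn":0.16},{"x":-0.129,"y":0.45,"z":0,"turn":0.19},{"x":-0.129,"y":0.51,"z":0.02,"turn":0.2145},{"x":-0.129,"y":0.56,"z":0.05,"turn":0.2145},{"x":-0.129,"y":0.58,"z":0.1,"turn":0.2145},{"x":-0.129,"y":0.58,"z":0.103,"turn":0.2145}]' 0.087; python3 - <<'E'
from h import *
o=imaging.read_camera("side")[:,:,::-1]; cv2.imwrite("pics/s8.png",cv2.resize(o[290:400,200:350],None,fx=4,fy=4,interpolation=cv2.INTER_CUBIC))
to(.5015,.313,.076,84.5)
E
```

```text
time_s: 16.7
tool_pos: [0.4963, 0.314, 0.192]
tool_rot: [-179.6, -0.5, 174.7]
force: [-0.2, -0.9, 0.3]
grip_width: 0.0873
grasp_force: 0.0
t 16.75 pos [0.4986 0.3129 0.1947] jaw 84.6 q7 50.3 -> x,y,z [-0.0034  0.001   0.1187] turn (np.float64(0.1), np.float64(0.0011))
```

View pics/s8.png

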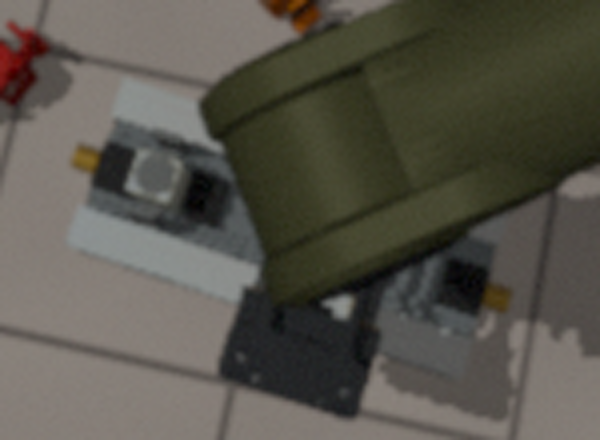

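Bay 1 is now empty, at (465,280). The arm was still settling on its command, which is on target. Descend and pinch.

```bash
python3 -m crank '[{"x":0,"y":0,"z":0.04,"turn":0},{"x":0,"y":0,"z":0.085,"turn":0},{"x":0,"y":0,"z":0.115,"turn":0},{"x":0,"y":0,"z":0.124,"turn":0},{"x":0,"y":0,"z":0.124,"turn":0}]' && python3 -m crank '[{"x":0,"y":0,"z":0,"turn":0},{"x":0,"y":0,"z":0,"turn":0},{"x":0,"y":0,"z":0,"turn":0},{"x":0,"y":0,"z":0,"turn":0},{"x":0,"y":0,"z":0,"turn":0},{"x":0,"y":0,"z":0,"turn":0},{"x":0,"y":0,"z":0,"turn":0},{"x":0,"y":0,"z":0,"turn":0}]' 0.02 30
```

```text
time_s: 17.38
tool_pos: [0.5016, 0.3135, 0.0751]
tool_rot: [180.0, 0.1, 174.4]
force: [-0.4, -0.1, -0.4]
grip_width: 0.0872
grasp_force: 0.0
time_s: 18.38
tool_pos: [0.5005, 0.3143, 0.0744]
tool_rot: [180.0, 0.0, 174.5]
force: [-0.7, -1.2, 4.9]
grip_width: 0.0339
grasp_force: 29.8
```

```bash
python3 -m crank '[{"x":0,"y":0,"z":-0.01,"turn":0},{"x":0,"y":0,"z":-0.025,"turn":0},{"x":0,"y":0,"z":-0.045,"turn":0},{"x":0,"y":0,"z":-0.09,"turn":0},{"x":0,"y":0,"z":-0.14,"turn":0},{"x":0,"y":0,"z":-0.19,"turn":0},{"x":0,"y":0,"z":-0.225,"turn":0},{"x":0,"y":0,"z":-0.225,"turn":0},{"x":0,"y":0,"z":-0.225,"turn":0}]'; python3 - <<'E'
from h import *
to(.44,-.278,.30,96.8)
E
```

```text
time_s: 19.5
tool_pos: [0.4996, 0.3138, 0.2975]
tool_rot: [-179.9, -0.1, 174.5]
force: [0.3, -0.2, -2.7]
grip_width: 0.0335
grasp_force: 29.7
t 19.5 pos [0.4996 0.3138 0.2975] jaw 84.5 q7 50.2 -> x,y,z [ 0.0028 -0.5948 -0.0018] turn (np.float64(-12.3), np.float64(-0.2144))
```

```bash
python3 -m crank '[{"x":-0.01,"y":-0.04,"z":-0.002,"turn":0},{"x":-0.02,"y":-0.09,"z":-0.002,"turn":-0.02},{"x":-0.03,"y":-0.145,"z":-0.002,"turn":-0.05},{"x":-0.04,"y":-0.205,"z":-0.002,"turn":-0.08},{"x":-0.05,"y":-0.265,"z":-0.002,"turn":-0.1},{"x":-0.05,"y":-0.325,"z":-0.002,"turn":-0.12},{"x":-0.05,"y":-0.385,"z":-0.002,"turn":-0.15},{"x":-0.04,"y":-0.44,"z":-0.002,"turn":-0.18},{"x":-0.02,"y":-0.5,"z":-0.002,"turn":-0.21},{"x":-0.01,"y":-0.555,"z":-0.002,"turn":-0.2145},{"x":0.003,"y":-0.595,"z":-0.002,"turn":-0.2145},{"x":0.003,"y":-0.595,"z":-0.002,"turn":-0.2145}]';  python3 -m crank '[{"x":0,"y":0,"z":0,"turn":0},{"x":0,"y":0,"z":0,"turn":0}]'; python3 - <<'E'
from h import *
to(.439,-.278,.20,96.8)
E
```

```text
time_s: 21.0
tool_pos: [0.4369, -0.2816, 0.2989]
tool_rot: [180.0, -0.2, -173.7]
force: [-0.5, 0.2, -2.4]
grip_width: 0.0339
grasp_force: 29.7
time_s: 21.25
tool_pos: [0.4409, -0.2761, 0.2997]
tool_rot: [179.9, -0.1, -173.0]
force: [-0.0, 0.3, -2.0]
grip_width: 0.0336
grasp_force: 29.7
t 21.25 pos [ 0.4409 -0.2761  0.2997] jaw 97.0 q7 126.6 -> x,y,z [ 0.002  -0.0017  0.0997] turn (np.float64(0.2), np.float64(0.0028))
```

```bash
python3 -m crank '[{"x":0,"y":-0.001,"z":0.02,"turn":0},{"x":0,"y":-0.001,"z":0.04,"turn":0},{"x":0,"y":-0.001,"z":0.06,"turn":0},{"x":0,"y":-0.001,"z":0.08,"turn":0},{"x":0,"y":-0.001,"z":0.095,"turn":0},{"x":0,"y":-0.001,"z":0.1,"turn":0},{"x":0,"y":-0.001,"z":0.1,"turn":0}]' && python3 -m crank '[{"x":0,"y":0,"z":0,"turn":0},{"x":0,"y":0,"z":0,"turn":0},{"x":0,"y":0,"z":0,"turn":0},{"x":0,"y":0,"z":0,"turn":0},{"x":0,"y":0,"z":-0.04,"turn":0},{"x":0,"y":0,"z":-0.09,"turn":0},{"x":0,"y":0,"z":-0.1,"turn":0},{"x":0,"y":0,"z":-0.1,"turn":0}]' 0.07 30; python3 - <<'E'
from h import *
o=imaging.read_camera("side")[:,:,::-1]; cv2.imwrite("pics/s9.png",cv2.resize(o[60:400,200:440],None,fx=2.35/1.34,fy=2.35/1.34,interpolation=cv2.INTER_CUBIC))
to(.6167,.3005,.20,84.5)
E
```

```text
time_s: 22.12
tool_pos: [0.4409, -0.2784, 0.2005]
tool_rot: [180.0, 0.0, -173.2]
force: [1.3, 0.4, -3.8]
grip_width: 0.0339
grasp_force: 29.7
time_s: 23.12
tool_pos: [0.4406, -0.2791, 0.301]
tool_rot: [-180.0, 0.1, -173.2]
force: [-0.9, 0.6, -0.1]
grip_width: 0.0699
grasp_force: 0.0
t 23.18 pos [ 0.4401 -0.2787  0.2998] jaw 96.8 q7 126.8 -> x,y,z [-0.244   0.5541  0.0999] turn (np.float64(12.3), np.float64(0.2147))
```

View pics/s9.png

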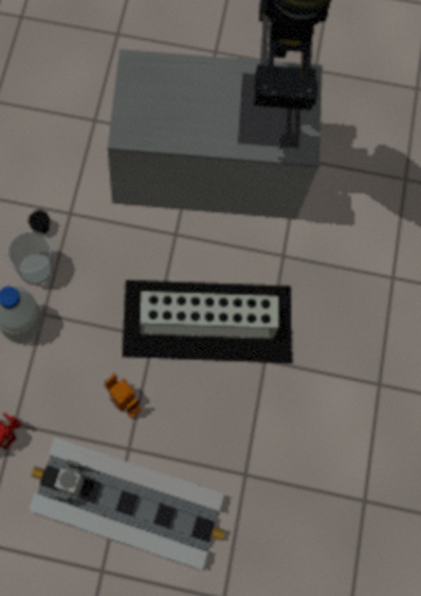

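The second cartridge is in, the flap is shut and the rack is fine. The last cartridge is at (68,480).

```bash
python3 -m crank '[{"x":-0.02,"y":0.05,"z":0,"turn":0},{"x":-0.04,"y":0.1,"z":0,"turn":0.03},{"x":-0.065,"y":0.155,"z":0,"turn":0.05},{"x":-0.09,"y":0.21,"z":0,"turn":0.08},{"x":-0.115,"y":0.265,"z":0,"turn":0.1},{"x":-0.14,"y":0.32,"z":0,"turn":0.13},{"x":-0.165,"y":0.375,"z":0,"turn":0.16},{"x":-0.19,"y":0.43,"z":0,"turn":0.19},{"x":-0.215,"y":0.485,"z":0,"turn":0.2147},{"x":-0.235,"y":0.53,"z":0.02,"turn":0.2147},{"x":-0.244,"y":0.554,"z":0.06,"turn":0.2147},{"x":-0.244,"y":0.554,"z":0.1,"turn":0.2147}]' 0.087;python3 -m crank '[{"x":0,"y":0,"z":0,"turn":0},{"x":0,"y":0,"z":0,"turn":0}]'; python3 - <<'E'
from h import *
to(.6167,.3005,.075,84.5)
E
```

```text
time_s: 24.68
tool_pos: [0.6153, 0.3033, 0.1962]
tool_rot: [-180.0, -0.2, 174.8]
force: [-0.3, -0.2, -0.9]
grip_width: 0.0872
grasp_force: 0.0
time_s: 24.92
tool_pos: [0.6176, 0.2995, 0.2013]
tool_rot: [-180.0, 0.0, 174.4]
force: [0.3, 0.0, 1.3]
grip_width: 0.0869
grasp_force: 0.0
t 24.93 pos [0.6176 0.2995 0.2013] jaw 84.4 q7 58.2 -> x,y,z [0.001  0.0009 0.1263] turn (np.float64(-0.1), np.float64(-0.001))
```

```bash
python3 -m crank '[{"x":0.001,"y":0.001,"z":0.04,"turn":0},{"x":0.001,"y":0.001,"z":0.085,"turn":0},{"x":0.001,"y":0.001,"z":0.115,"turn":0},{"x":0.001,"y":0.001,"z":0.125,"turn":0},{"x":0.001,"y":0.001,"z":0.125,"turn":0}]' && python3 -m crank '[{"x":0,"y":0,"z":0,"turn":0},{"x":0,"y":0,"z":0,"turn":0},{"x":0,"y":0,"z":0,"turn":0},{"x":0,"y":0,"z":0,"turn":0},{"x":0,"y":0,"z":0,"turn":0},{"x":0,"y":0,"z":0,"turn":0},{"x":0,"y":0,"z":0,"turn":0},{"x":0,"y":0,"z":0,"turn":0}]' 0.02 30 &&  python3 -m crank '[{"x":0,"y":0,"z":-0.01,"turn":0},{"x":0,"y":0,"z":-0.025,"turn":0},{"x":0,"y":0,"z":-0.045,"turn":0},{"x":0,"y":0,"z":-0.09,"turn":0},{"x":0,"y":0,"z":-0.14,"turn":0},{"x":0,"y":0,"z":-0.19,"turn":0},{"x":0,"y":0,"z":-0.225,"turn":0},{"x":0,"y":0,"z":-0.225,"turn":0},{"x":0,"y":0,"z":-0.225,"turn":0}]'; python3 - <<'E'
from h import *
to(.44,-.278,.30,96.8)
E
```

```text
time_s: 25.55
tool_pos: [0.6172, 0.3013, 0.0771]
tool_rot: [179.9, 0.1, 174.5]
force: [-0.5, 1.0, -0.2]
grip_width: 0.0869
grasp_force: 0.0
time_s: 26.55
tool_pos: [0.6165, 0.3014, 0.0764]
tool_rot: [180.0, 0.0, 174.5]
force: [-0.6, -0.6, 6.4]
grip_width: 0.0338
grasp_force: 29.9
time_s: 27.68
tool_pos: [0.6157, 0.301, 0.2998]
tool_rot: [-180.0, -0.1, 174.5]
force: [0.6, -0.6, -3.1]
grip_width: 0.0334
grasp_force: 29.8
t 27.68 pos [0.6157 0.301  0.2998] jaw 84.5 q7 57.9 -> x,y,z [ 1.194e-01 -5.932e-01  3.000e-04] turn (np.float64(-12.3), np.float64(-0.2147))
```

```bash
python3 -m crank '[{"x":0.005,"y":-0.04,"z":0,"turn":0},{"x":0.01,"y":-0.09,"z":0,"turn":-0.02},{"x":0.02,"y":-0.145,"z":0,"turn":-0.05},{"x":0.03,"y":-0.2,"z":0,"turn":-0.08},{"x":0.04,"y":-0.26,"z":0,"turn":-0.1},{"x":0.05,"y":-0.32,"z":0,"turn":-0.12},{"x":0.065,"y":-0.38,"z":0,"turn":-0.15},{"x":0.08,"y":-0.435,"z":0,"turn":-0.18},{"x":0.095,"y":-0.49,"z":0,"turn":-0.21},{"x":0.11,"y":-0.545,"z":0,"turn":-0.2147},{"x":0.119,"y":-0.593,"z":0,"turn":-0.2147},{"x":0.119,"y":-0.593,"z":0,"turn":-0.2147}]';  python3 -m crank '[{"x":0,"y":0,"z":0,"turn":0},{"x":0,"y":0,"z":0,"turn":0}]'; python3 - <<'E'
from h import *
to(.44,-.278,.20,96.8)
E
```

```text
time_s: 29.18
tool_pos: [0.4375, -0.282, 0.299]
tool_rot: [-180.0, -0.2, -173.7]
force: [0.1, 0.9, -1.5]
grip_width: 0.0334
grasp_force: 29.8
time_s: 29.42
tool_pos: [0.4414, -0.2759, 0.2997]
tool_rot: [179.9, -0.1, -173.0]
force: [0.9, -0.1, -1.5]
grip_width: 0.0338
grasp_force: 29.8
t 29.43 pos [ 0.4414 -0.2759  0.2997] jaw 97.0 q7 126.6 -> x,y,z [ 0.0015 -0.002   0.0997] turn (np.float64(0.2), np.float64(0.0029))
```

```bash
python3 -m crank '[{"x":0,"y":-0.001,"z":0.02,"turn":0},{"x":0,"y":-0.001,"z":0.04,"turn":0},{"x":0,"y":-0.001,"z":0.06,"turn":0},{"x":0,"y":-0.001,"z":0.08,"turn":0},{"x":0,"y":-0.001,"z":0.095,"turn":0},{"x":0,"y":-0.001,"z":0.1,"turn":0},{"x":0,"y":-0.001,"z":0.1,"turn":0}]' && python3 -m crank '[{"x":0,"y":0,"z":0,"turn":0},{"x":0,"y":0,"z":0,"turn":0},{"x":0,"y":0,"z":0,"turn":0},{"x":0,"y":0,"z":0,"turn":0},{"x":0,"y":0,"z":-0.04,"turn":0},{"x":0,"y":0,"z":-0.09,"turn":0},{"x":0,"y":0,"z":-0.13,"turn":0},{"x":0,"y":0,"z":-0.15,"turn":0},{"x":0,"y":-0.05,"z":-0.15,"turn":0},{"x":0,"y":-0.1,"z":-0.15,"turn":0},{"x":0,"y":-0.1,"z":-0.15,"turn":0},{"x":0,"y":-0.1,"z":-0.15,"turn":0}]' 0.07 30; python3 - <<'E'
from h import *
o=imaging.read_camera("side")[:,:,::-1]; cv2.imwrite("pics/s10.png",cv2.resize(o[60:400,190:440],None,fx=1.75,fy=1.75,interpolation=cv2.INTER_CUBIC))
E
```

```text
time_s: 30.3
tool_pos: [0.4415, -0.2782, 0.2006]
tool_rot: [180.0, 0.0, -173.2]
force: [0.6, 1.0, -1.4]
grip_width: 0.0335
grasp_force: 29.8
time_s: 31.8
tool_pos: [0.4529, -0.3774, 0.3503]
tool_rot: [179.9, -0.0, -173.2]
force: [-1.0, 1.0, -0.7]
grip_width: 0.07
grasp_force: 0.0
```

View pics/s10.png

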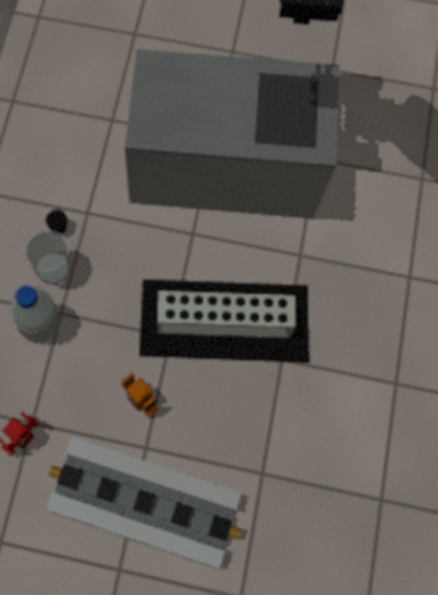

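All bays are empty, the flap is shut at (287,108), and the rack stands on the mat at (227,312). The bottle, beaker and stopper are where they were.

```bash
python3 -c "
from cell import env
print(env.sign_off())"
```

```text
the job is handed in; nothing more can be done
None
```

The job is handed in (about 32 s on the robot's clock): the rack stands lengthwise on the mat, all three cartridges that were present went into the waste box, the flap is shut, and the bottle, beaker and stopper were not moved.

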